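Fish the spent filter element out of the power pack's bowl with a hook pick

ROBOT

A 6-joint arm with a two-finger parallel gripper is mounted at the origin on the work surface. World frame = base frame: x ahead of the robot, y to its left, z up, the work surface at z = 0. Lengths are in mm, angles in rad, forces in N, time in s.
With the tool pointing down it reaches from about 275 to 750 mm from the base axis. Payload 10.2 kg.
Tool frame: the origin (TCP) lies at the very end of the fingers, on their centre line; the grasp point (between the pads) lies 19 mm behind it (ctrl.hold_point_z is the distance from the TCP to the grasp point, in mm); z points along the fingers, y is the direction in which the jaws open and shut (so a half turn about z gives the same grasp; the last joint's range is limited). The gripper opens to 85 mm and grips with 20 to 120 N. Pads are 22 mm wide; open, the fingers measure 114 mm over their backs; the gripper's body (76 mm by 85 mm) begins 54 mm behind the grasp point. The pads swing forward as they close: fully open they stand 13 mm farther back than shut.
Start: joints at [1.012, 0.313, 1.498, -0, 1.331, -0.223], TCP at [173.013, 495.679, 231.294] pointing down, gripper open.
Joint ranges: [-2.94, 2.94], [-0.97, 2.17], [0.19, 2.56], [-1.23, 4.37], [0.02, 3.11], [-2.88, 2.88]. Speed limits (rad/s): [2.39, 2.39, 3.01, 3.14, 3.14, 3.14].

INTERFACE

Orientations are given as a unit quaternion [w, x, y, z].
In Python, from rig import readout, cams, workorder, spotter, ctrl gives the robot as it stands.
- The arm moves only by the tool step_arm, never from a script. Its argument "plan" is text: rows parted by semicolons, each of 5 numbers parted by spaces: the shift along the tool's x, y, z in cm, then the turn about the tool's z in degrees, then the opening in per cent of the stroke, from 0 (shut) to 100 (fully open). In form: x y z twist gripper; .... A call has 1 to 10 rows; each row is the pose to reach, as a shift and turn from the pose commanded when the call began, along the tool's axes at that moment; what a row does not reach only later rows make up. A row lasts 1/10 s, in which the tool goes at most 50 mm and 8.59 degrees, less where a joint would pass 70% of its speed; a pose out of reach is approached as far as the arm can. A call with a gripper value outside its range is refused whole. The fingers move at their own pace and stop on an object; "grip_force" is the grip in N (left out, the last holds). Time passes only in rows, so rows that repeat a pose let the fingers close. It gives the time, the measured TCP pose, the force and the opening at its end, in the units of the state.
- readout.sense(): the state, without advancing time (a new reading comes with each control period).
- cams.capture(name): name is "side" or "top"; returns (picture, depth): 420x560x3 uint8, red, green, blue; 420x560 float32, mm along the optical axis (not along the pixel's ray), 0 where there is no reading.
- cams.camera_info(name): a dict with "vfov" (degrees; the focal length in pixels is half the picture's height over the tangent of half this angle, whatever the lens; pixels are square), "cx", "cy" (the principal point, pixels), "rvec" (rotation vector, rad) and "tvec" (3), from world to camera coordinates, as OpenCV has them. Camera axes: x right, y down, z forward; pixel columns grow to the right and rows downward; lengths in mm; the calibration is good to about 2 mm. A picture is of the moment at which its call begins. camera_info takes no time and is no camera call.
- workorder.finish_job(): hands the job in, once; it reports no verdict.
Trained networks look in the newest picture that a camera, given by its name, has taken for a name from the list of things; names that differ only in an ending like _2 or _b are one class to them, and where a whole thing is asked for, a point or a joint stands for the part that bears it (a point fixed in the world has none). Each returns a list of dicts, best first, with "conf" (0 to 1); they miss things now and then, are a little off and sometimes report something else, mostly with a low value. They report only what shows in the picture. A call takes as long as a camera call.
- spotter.regions_of(camera, target): "pixels" (420x560 bool, what is visible of it) and "extent" ([centre column, centre row, width, height] in pixels, round what is visible of it).
The state is a dict: "time_s": time; "joints": joint angles; "dq": joint speeds; "tau": joint torques, N m; "eef_pos": TCP position; "ee_rot": TCP orientation; "force": force on the tool from outside, world axes, zero at the start; "wrist_torque": the same for the moment, N m; "grip_width": opening from 0.0 (shut) to 1.0 (fully open).
Only numpy, scipy, OpenCV 4.12 (cv2) and the standard library are available. Lean on these libraries where they do the work, as an engineer would, in place of code of your own. Each camera call takes 0.05 s, during which the arm holds its last target. There are 200 camera calls.

TASK

The cover is off the power pack's filter bowl: take the hook pick from its rack, catch the folded wire bail of the spent filter element down in the bowl by feel, and draw the element gently out past the bowl's rubber seal (the bail tears at about 25 N, and the bowl must not be gouged). Stand the element upright in the drain pan without snatching or dropping it, unhook, and put the pick back upright in its slot in the rack. Touch the oily element only with the pick, and leave the cover, the spray can and the nut dish where they are.

Things in the scene. Friction and masses are not known exactly. Their poses are not given: they have to be found in the camera images.
- pick: Hook pick, 90 g: red square handle 24 x 24 x 66 mm with a black collar 30 mm wide at its foot, steel shank 4.4 mm thick. Origin on its axis, 35 mm above the collar's underside: grip here (the red handle runs 27 mm below to 39 mm above it, black cap to 46 mm). z runs up the handle; the J-hook at the shank's foot reaches out along +x. It stands in its rack slot, collar on the rack.
- pick_bend (a point): Floor of the J-hook's throat (9.8 mm wide, open upward), where a hooked wire rests: 7 mm ahead (+x) of and 116 mm below the pick's origin. The hook's lowest point is 120 mm below the origin and the top of its upturned tip 109 mm below; it spans 2 mm behind the pick's axis to 16 mm ahead of it.
- element: Spent filter element: grey upright cylinder with black end caps, 60 mm across, 46 mm tall, about 0.3 kg, standing on the floor of the bowl. Origin: centre of its underside, z up. Its round steel swivel, flush on its flat top, turns freely about the axis and carries the yellow wire bail (see element_top).
- element_top (a point): Centre of the element's top, axes as the element's. The bail, an arch of 4 mm wire, 36 mm wide, crown 30 mm from its hinge line 5 mm above this top, is found folded 29 to 46 deg from upright towards any side. Neither angle is reported: look or feel. Its hinge is slightly stiff (about 0.5 N at the crown) and folds at most 66 deg each way. It tears at 25 N.
- bore_mouth (a point): Centre of the bowl's open mouth, 130 mm above the bench: an upright round bore 70 mm wide, 122 mm deep; aluminium rim 94 mm across with four studs 8 mm high. The pick must not press bowl or tank with more than 20 N.
- bore_floor (a point): Centre of the sprung seat at the bowl's bottom that carries the element, 8 mm above the bench; pressed with over 6 N it gives up to 4 mm. A rubber lip seal, 37 mm above it, grips the element's side: drawing it out takes some 8 to 17 N in all (weight included; it differs from case to case) until the element has risen 37 mm, after which it hangs free.
- power_pack: Hydraulic power pack, fixed: red steel tank 180 (x) x 200 (y) x 120 mm (y from -150 to +50 mm) with a grey electric motor flanged to its end (y from +50 to +150 mm, its box 125 mm above the bench); the filter bowl's axis is at y = -85 mm. Origin: on the bench, under the middle of the whole.
- rack: Blue steel tool rack, 80 (x) x 200 (y) x 100 mm, fixed; origin under its centre. Two fixed screwdrivers stand 72 mm to either side (y) of the pick's slot, handles 22 mm thick, up to 74 mm above the rack's top.
- rack_slot (a point): Point on the rack's top, 100 mm above the bench, where the pick's axis stands. Axes as the rack's. The slot in the 6 mm top plate runs from 7 mm behind (-x) to 23 mm ahead (+x) of it and is 14 mm wide; the hook goes in pointing along +x, and the collar then rests on the plate, the pick's origin 35 mm above this point.
- pan: Dark steel drain pan, an open tray 170 (x) x 140 (y) x 28 mm with 4 mm walls, fixed; origin under its centre.
- pan_floor (a point): Centre of the drain pan's inner floor, 4 mm above the bench.
- cover: The bowl's round aluminium cover, 96 mm across, 18 mm high, loose on the bench; bystander. Origin: centre of its underside.
- spray_can: Spray can, blue with a yellow label, 66 mm across, 190 mm tall, loose; bystander. Origin: centre of its underside.
- nut_dish: Steel dish, 90 mm across, 30 mm high, loose; bystander. Origin: centre of its underside.

How it is judged:
By the outcome, as a careful person would: the job done as asked, in the order asked, and still so for the second after the job is handed in, with the robot touching nothing.
It also fails if it takes over 72 s, if anything falls off the work surface, if the arm or the gripper's body presses on something with over 40 N, if the wrist force passes 120 N, or if a joint passes its speed limit or range.

## Working session

There is one attempt and no reset: what is moved stays moved. The work goes in short steps, Python scripts to look and compute and a tool call to move; the robot and the scene stay as the last step left them, time stands still between calls to the robot, and variables do not carry over. Pictures are saved under pics/ and viewed, about 8 in all and at most 12, crops included, and the job is handed in when it is done.

Besides the shell and the picture viewer there is one more tool, called after "Emit:" as name(argument=value, ...) on one line, values as JSON. step_arm: Moves the arm, as the interface text tells. Its arguments: {"type":"object","properties":{"plan":{"type":"string"},"grip_force":{"type":"number"}},"required":["plan"]}

```bash
ls; mkdir -p pics
cat > h.py <<'E'
import numpy as np, cv2
from rig import readout, cams, workorder, spotter, ctrl
def cam(n):
    i=cams.camera_info(n); f=210/np.tan(np.radians(i['vfov'])/2)
    R=cv2.Rodrigues(np.array(i['rvec'],float))[0]; return f,i['cx'],i['cy'],R,np.array(i['tvec'],float).ravel()
def world(n,depth):
    f,cx,cy,R,t=cam(n); v,u=np.mgrid[:420,:560]
    P=np.stack([(u-cx)/f*depth,(v-cy)/f*depth,depth],-1); return (P-t)@R
def proj(n,X):
    f,cx,cy,R,t=cam(n); c=np.atleast_2d(X)@R.T+t; return np.c_[c[:,0]/c[:,2]*f+cx,c[:,1]/c[:,2]*f+cy]
def save(n,img): cv2.imwrite('pics/'+n+'.png',img[...,::-1])
E
python3 - <<'E'
from h import *
print(readout.sense()); 
for n in('top','side'):
    print(cams.camera_info(n)); f,cx,cy,R,t=cam(n); print('campos',-R.T@t)
    im,d=cams.capture(n); save(n+'0',im); np.savez('pics/'+n+'0.npz',im=im,d=d)
    W=world(n,d)
    for k in ['pick','element','power_pack','rack','pan','cover','spray_can','nut_dish']:
        for r in spotter.regions_of(n,k)[:2]:
            m=r['pixels']&(d>0); 
            if m.sum()<5: print(n,k,r['conf'],r['extent'],'few');continue
            p=W[m]; print(n,k,round(r['conf'],2),np.round(r['extent']),m.sum(),'min',p.min(0).round(),'max',np.percentile(p,98,axis=0).round(),'med',np.median(p,0).round())
E
```

```text
pics
{'time_s': 0.0, 'joints': array([ 1.01158780e+00,  3.13476230e-01,  1.49841512e+00, -1.54138875e-06,
        1.33098102e+00, -2.23417147e-01]), 'dq': array([ 0.00230546,  0.00107717, -0.00058801,  0.00120694, -0.00011138,
       -0.00168479]), 'tau': array([-2.37495202e-03, -4.12262893e+01, -2.59735715e+01, -3.71856750e-04,
        4.25237522e-03, -6.06643584e-05]), 'eef_pos': array([172.88414376, 495.4600878 , 230.72991319]), 'ee_rot': array([-2.43352518e-04,  1.67107783e-01,  9.85938426e-01, -5.91778784e-04]), 'force': array([ 0.48424218, -0.51561224, -0.87060844]), 'wrist_torque': array([ 0.03061513, -0.0024018 ,  0.03989188]), 'grip_width': 1.0037317457532198}
{'vfov': 52.33143614096171, 'cx': 281.0737557752116, 'cy': 205.79267807226287, 'rvec': array([ 2.17850948, -2.20287963,  0.10529194]), 'tvec': array([  -5.70004785,  614.29857318, 1009.28203511])}
campos [ 534.32770453    7.09080012 1053.79745619]
top pick 0.63 [430. 271.  26.  15.] 283 min [ 452. -341.   64.] max [ 477. -317.  182.] med [ 466. -321.  163.]
top element 0.71 [316. 235.  27.  26.] 525 min [ 511. -117.   
[... 1697 characters left out ...]
4. 105. 131.] med [518. -80. 118.]
side pan 0.77 [221. 159.  60.  39.] 1837 min [399. 253.  -5.] max [567. 400.  29.] med [485. 338.   6.]
side cover 0.98 [357. 255.  40.  29.] 873 min [ 725. -185.   -3.] max [816. -93.  19.] med [ 771. -142.   12.]
side cover 0.64 [259. 336. 101.  82.] 3394 min [ 358. -382.   -4.] max [ 562. -291.  171.] med [ 452. -341.  100.]
side spray_can 0.62 [344. 197.  27.  65.] 1471 min [733. -48.  -3.] max [792.  10. 192.] med [757. -35. 130.]
side nut_dish 0.74 [314. 169.  29.  25.] 473 min [711. 141.  -1.] max [795. 228.  32.] med [758. 200.  17.]
side nut_dish 0.23 [258. 333.  98.  74.] 3404 min [ 355. -381.   -5.] max [ 562. -287.  171.] med [ 454. -340.  100.]
```

Run:
```python
from h import *
t=np.load('pics/top0.npz')['im'];s=np.load('pics/side0.npz')['im']
c=np.zeros((600,800,3),np.uint8)
c[:300,:400]=cv2.resize(t,(400,300));
z=lambda im,u0,u1,v0,v1,w,h:cv2.resize(im[v0:v1,u0:u1],(w,h),interpolation=cv2.INTER_CUBIC)
c[:300,400:]=z(s,180,400,150,315,400,300) 
c[300:,:300]=z(t,290,345,208,263,300,300)
c[300:,300:550]=z(t,385,455,217,327,250,300)[:, :]
c[300:,550:]=z(s,205,315,290,410,250,300)
save('a',c)
```

```text
(no output)
```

View pics/a.png

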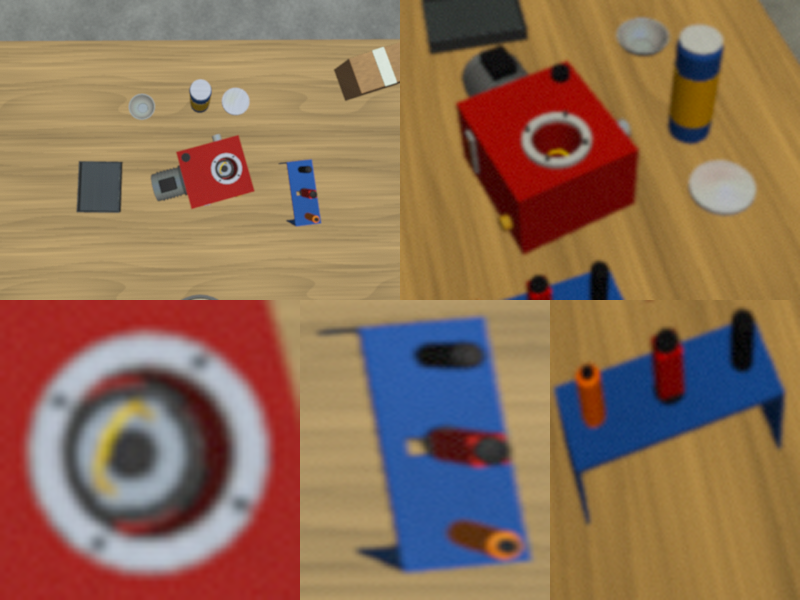

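Run:
```python
from h import *
for n in('top','side'):
    z=np.load(f'pics/{n}0.npz');im,d=z['im'].astype(int),z['d'];W=world(n,d);X,Y,Z=W[...,0],W[...,1],W[...,2]
    r,g,b=im[...,0],im[...,1],im[...,2]; ok=d>0
    # rack top blue
    m=ok&(b>r+40)&(abs(Z-100)<5)&(Y<-200); p=W[m]
    c,s,a=cv2.minAreaRect(p[:,:2].astype(np.float32)); print(n,'rack',np.round(c,1),np.round(s,1),round(a,1),m.sum(),p[:,2].mean())
    # pick: red in rack
    m=ok&(r>g+50)&(b<r-40)&(g<70)&(Y<-270)&(Z>110); p=W[m]; print(' pick red',p.min(0).round(1),p.max(0).round(1),m.sum())
    m=ok&(np.hypot(X-462,Y+330)<30)&(Z>174); p=W[m]; print(' pick cap',p.mean(0).round(1),p.min(0).round(1),p.max(0).round(1),m.sum())
    if m.sum()>4: print(cv2.minAreaRect(p[:,:2].astype(np.float32)))
    # rim
    m=ok&(abs(Z-130)<4)&(np.hypot(X-540,Y+88)<60)&(abs(r-g)<30)&(r>120); p=W[m]
    from scipy.optimize import least_squares
    rad=lambda c:np.hypot(p[:,0]-c[0],p[:,1]-c[1])
    f=least_squares(lambda c:rad(c)-41,[540,-88]); print(' rim',f.x.round(1),p[:,2].mean(),np.percentile(rad(f.x),[1,50,99]),m.sum())
    m=ok&(abs(Z-120)<4)&(r>g+60)&(Y<100)&(Y>-200); p=W[m]; 
    rr=cv2.minAreaRect(p[:,:2].astype(np.float32)); print(' tank',rr)
    m=ok&(r>g+5)&(g>b+30)&(np.hypot(X-540,Y+88)<33); 
    for v,u in np.argwhere(m): print(u,v,W[v,u].round(1),im[v,u])
    m=ok&(np.hypot(X-540,Y+88)<34)&(Z<75)&(Z>40); print(' elt',np.percentile(W[m],[2,50,98],axis=0).round(1))
    m=ok&(Y>250)&(Z>22)&(Z<34)&(X>390)&(X<580); p=W[m]; print(' pan',cv2.minAreaRect(p[:,:2].astype(np.float32)))
```

```text
top rack [ 463.5 -330. ] [199.1  79.7] 6.1 2420 99.84590210644278
 pick red [ 390.2 -337.4  115.7] [ 475.1 -317.2  180.3] 123
 pick cap [ 464.6 -329.3  179.3] [ 452.8 -341.4  174.1] [ 475.2 -318.2  183.7] 101
((464.50372314453125, -330.6190490722656), (20.92276954650879, 20.887439727783203), 13.881343841552734)
 rim [541.2 -87.2] 129.57199878003598 [34.82546004 40.84325844 46.10082052] 584
 tank ((532.160400390625, -53.49156951904297), (179.51194763183594, 198.9154052734375), 14.698994636535645)
314 226 [563.4 -87.9  59.7] [131 118  69]
315 226 [563.  -89.1  72.3] [130 118  77]
313 227 [560.7 -84.1  75.5] [173 157  96]
314 227 [560.6 -85.9  80.7] [179 154  67]
315 227 [560.6 -88.6  76.5] [170 150  73]
316 227 [560.7 -91.3  72. ] [157 146 105]
311 228 [559.  -81.4  54.3] [179 172 135]
312 228 [558.3 -81.2  82.1] [195 180 112]
313 228 [558.4 -83.8  78.6] [195 176  96]
314 228 [558.3 -86.1  78.7] [185 165  93]
315 228 [558.8 -90.5  56.6] [173 153  89]
316 228 [558.5 -91.7  68.5] [167 152  98]
317 228 [558.6 -94.2  66.1] [166 158 124]
311 229 [556.  -78.6  85.2] [195 183 112]
312 229 [55
[... 2665 characters left out ...]
84.2] [171 119   0]
268 233 [546.5 -75.5  85.9] [171 127   0]
269 233 [548.6 -77.7  87.8] [168 127   0]
270 233 [551.7 -75.6  84.6] [154 112   0]
262 234 [532.2 -69.1  78.9] [145  90   0]
263 234 [534.5 -70.6  79.9] [156 101   0]
264 234 [536.5 -73.7  83. ] [147  96   0]
269 234 [548.9 -76.1  82. ] [162 119   0]
270 234 [551.  -78.4  84. ] [172 134   0]
271 234 [553.5 -78.6  83.5] [160 125   0]
272 234 [556.  -79.3  83.6] [142 103  31]
271 235 [553.2 -80.   81.3] [171 145  67]
272 235 [555.6 -80.8  81.5] [167 146  86]
 elt [[541.2 -64.5  52. ]
 [562.2 -64.4  68.8]
 [562.2 -54.5  72.5]]
 pan ((488.0594482421875, 897.1046142578125), (181.67616271972656, 1286.904541015625), 0.17583025991916656)
```

```bash
cat >> h.py <<'E'
def yawy(q):
    w,x,y,z=q; return np.degrees(np.arctan2(1-2*(x*x+z*z),2*(x*y-w*z)))
def shift(tgt,yaw=None,cmd=None):
    """tgt TCP xyz world mm, jaw yaw deg; cmd=(x,y,z,yaw) commanded pose -> row values"""
    s=readout.sense(); c=cmd if cmd is not None else [*s['eef_pos'],yawy(s['ee_rot'])]
    a=np.radians(c[3]); ty=np.array([np.cos(a),np.sin(a)]); tx=np.array([-ty[1],ty[0]])
    d=np.array(tgt)-c[:3]
    return np.round([d[:2]@tx/10,d[:2]@ty/10,-d[2]/10,0 if yaw is None else c[3]-yaw],3)
E
python3 - <<'E'
from h import *
from scipy.optimize import least_squares
from scipy.spatial import cKDTree
th=np.linspace(0,np.pi,60)
arch=np.r_[np.c_[np.full(20,-18.),np.linspace(0,12,20)],np.c_[-16*np.cos(th)*18/16,12+18*np.sin(th)],np.c_[np.full(20,18.),np.linspace(12,0,20)]]
def model(phi,a,c):
    n=np.array([np.cos(phi),np.sin(phi)]);l=np.array([-n[1],n[0]])
    return np.c_[c[0]+arch[:,1]*np.sin(a)*n[0]+arch[:,0]*l[0],c[1]+arch[:,1]*np.sin(a)*n[1]+arch[:,0]*l[1],59+arch[:,1]*np.cos(a)]
pix={}
for n in('top','side'):
    z=np.load(f'pics/{n}0.npz');im,d=z['im'].astype(int),z['d'];W=world(n,d)
    r,g,b=im[...,0],im[...,1],im[...,2]
    m=(r>g+5)&(g>b+(55 if n=='top' else 30))&(np.hypot(W[...,0]-540,W[...,1]+88)<33)
    pix[n]=np.argwhere(m)[:,::-1]
C={'top':(541.2,-87.2),'side':(539.2,-88.7)}
def res(p,ns=('top','side')):
    o=[]
    for n in ns: o.append(cKDTree(proj(n,model(p[0],p[1],C[n]))).query(pix[n])[0])
    return np.concatenate(o)
for ns in [('top','side'),('top',),('side',)]:
  for p0 in ([1.2,.6],[1.0,.7]):
    f=least_squares(res,p0,args=(ns,),diff_step=1e-2); print(ns,np.degrees(f.x),np.sqrt(np.mean(f.fun**2)),len(f.fun))
print(shift([463,-330.5,231.3],96.1,[173.013,495.679,231.294,yawy(readout.sense()['ee_rot'])]), yawy(readout.sense()['ee_rot']))
E
```

```text
('top', 'side') [67.42058776 27.99642798] 0.6382743144197958 53
('top', 'side') [65.52903754 28.03031679] 0.6380652513527247 53
('top',) [66.84901915 27.35863018] 0.56664513597374 34
('top',) [66.85861562 27.35333898] 0.5666705309023837 34
('side',) [70.38956666 37.75169672] 0.5032122940475448 19
('side',) [64.2978147  37.78394619] 0.5207143035054458 19
[-5.4604e+01 -6.8447e+01 -1.0000e-03 -2.5340e+01] 70.7598302118335
```

Emit:
step_arm(plan="-2 -2.5 0 -2 60; -5.46 -6.84 0 -5 60; -9 -11 0 -8 60; -13 -16 0 -12 60; -17 -21 0 -16 60; -20 -25 0 -20 60; -23 -29 0 -25.3 60; -26 -33 0 -25.3 60; -29 -37 0 -25.3 60; -32 -41 0 -25.3 60", grip_force=60)

```text
time_s: 1.9
eef_pos: [327.0, 42.6, 231.7]
ee_rot: [0.001, -0.053, 0.999, -0.0]
force: [1.6, 0.3, -0.2]
grip_width: 0.6
```

Run:
```python
from h import *
s=readout.sense();print(s['eef_pos'],yawy(s['ee_rot']),s['joints'],shift([463,-330.5,231.3],96.1))
```

```text
[326.99680413  42.55305089 231.68380131] 96.0562088182885 [-2.31116591e-01 -1.42884651e-01  1.99748533e+00  1.02045372e-04
  1.28552158e+00 -1.90764263e+00] [-9.5890e+00 -3.8532e+01  3.8000e-02 -4.4000e-02]
```

Emit:
step_arm(plan="-1 -4 0 0 60; -2 -8 0 0 60; -3 -12 0 0 60; -4 -16 0 0 60; -5 -20 0 0 60; -6 -24 0 0 60; -7 -28 0 0 60; -8 -32 0 0 60; -8 -32 0 0 60; -8 -32 0 0 60")

```text
time_s: 2.9
eef_pos: [440.1, -265.4, 230.8]
ee_rot: [-0.0, -0.052, 0.999, 0.0]
force: [0.2, 0.7, 0.7]
grip_width: 0.598
```

Run:
```python
from h import *
s=readout.sense();print(s['eef_pos'],yawy(s['ee_rot']),s['force'],shift([463,-330.5,231.3],96.1))
```

```text
[ 440.05719917 -265.43684505  230.83868695] 96.0087035034144 [0.20496124 0.69524128 0.69838807] [-1.601 -6.711 -0.046 -0.091]
```

Emit:
step_arm(plan="-0.5 -2.5 0 0 60; -1.2 -5.5 0 0 60; -1.6 -6.7 0 0 60; -1.6 -6.7 0 0 60; -1.6 -6.7 2 0 60; -1.6 -6.7 4.5 0 60; -1.6 -6.7 7 0 60; -1.6 -6.7 9.5 0 60; -1.6 -6.7 11.6 0 60; -1.6 -6.7 11.6 0 60")

```text
time_s: 3.9
eef_pos: [462.2, -327.7, 113.4]
ee_rot: [-0.002, -0.053, 0.999, 0.002]
force: [0.5, 0.9, 0.2]
grip_width: 0.6
```

Run:
```python
from h import *
s=readout.sense();print(s['eef_pos'],yawy(s['ee_rot']),s['force'],s['wrist_torque'])
for n in('top','side'):
    im,d=cams.capture(n); save(n+'1',im); np.savez(f'pics/{n}1.npz',im=im,d=d)
c=np.zeros((400,800,3),np.uint8)
t=cv2.imread('pics/top1.png');s=cv2.imread('pics/side1.png')
c[:,:400]=cv2.resize(t[220:320,380:480],(400,400),interpolation=2);c[:,400:]=cv2.resize(s[270:390,200:320],(400,400),interpolation=2)
cv2.imwrite('pics/b.png',c)
```

```text
[ 462.15221094 -327.70809831  113.38772172] 96.1236076978048 [0.51544272 0.92623563 0.16990327] [ 0.02309029  0.01392929 -0.01732548]
```

View pics/b.png

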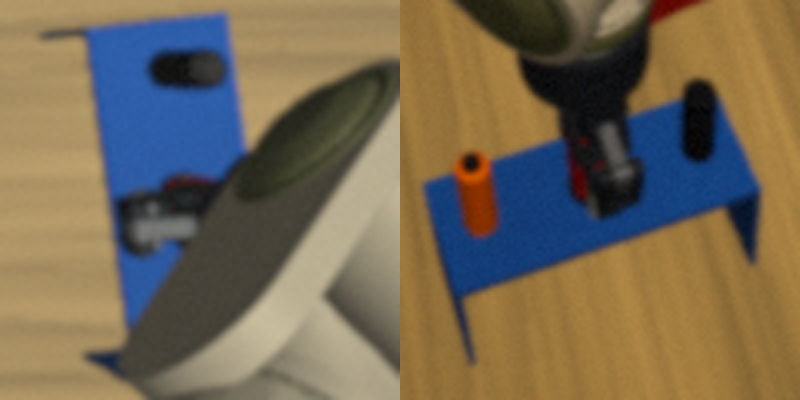

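Emit:
step_arm(plan="-0.05 -0.28 0 0 60; -0.05 -0.28 0 0 60; -0.05 -0.28 0 0 20; -0.05 -0.28 0 0 20; -0.05 -0.28 0 0 20; -0.05 -0.28 0 0 20; -0.05 -0.28 0 0 20; -0.05 -0.28 0 0 20; -0.05 -0.28 0 0 20", grip_force=80)

```text
time_s: 4.9
eef_pos: [464.2, -333.0, 115.8]
ee_rot: [0.0, -0.053, 0.999, -0.0]
force: [-0.1, 0.3, 5.9]
grip_width: 0.266
```

Run:
```python
from h import *
s=readout.sense();print(s['eef_pos'],yawy(s['ee_rot']),s['force'],s['wrist_torque'],s['grip_width'],s['joints'])
```

```text
[ 464.16255415 -333.01131114  115.82125094] 96.06028356398977 [-0.06942473  0.27098653  5.87017311] [ 0.16254391  0.08326838 -0.00838542] 0.2657311476887112 [-8.27373905e-01  5.23712652e-01  1.50365524e+00  4.57477920e-05
  1.11337903e+00 -2.50396250e+00]
```

Emit:
step_arm(plan="0 0 -0.5 0 20; 0 0 -1.5 0 20; 0 0 -3 0 20; 0 0 -4.5 0 20; 0 0 -6.5 0 20; 0 0 -8.5 0 20; 0 0 -11 0 20; 0 0 -13.5 0 20; 0 0 -15.5 0 20; 0 0 -15.5 0 20")

```text
time_s: 5.9
eef_pos: [464.5, -333.4, 273.4]
ee_rot: [0.002, -0.053, 0.999, -0.002]
force: [0.9, -0.0, -1.2]
grip_width: 0.272
```

Run:
```python
from h import *
s=readout.sense();print(s['eef_pos'],yawy(s['ee_rot']),s['force'],s['wrist_torque'],s['grip_width'])
for n in('top','side'):
    im,d=cams.capture(n); save(n+'2',im); np.savez(f'pics/{n}2.npz',im=im,d=d)
s=readout.sense();print(s['eef_pos'],yawy(s['ee_rot']),s['force'])
c=np.zeros((500,800,3),np.uint8)
t=cv2.imread('pics/top2.png');s=cv2.imread('pics/side2.png')
c[:400,:400]=cv2.resize(t[210:310,380:480],(400,400),interpolation=2);c[:,400:]=cv2.resize(s[250:375,210:310],(400,500),interpolation=2)
cv2.imwrite('pics/c.png',c)
```

```text
[ 464.52990566 -333.38575035  273.36639866] 96.06064542503853 [ 0.94255969 -0.03853538 -1.22574728] [ 0.03189086 -0.04422806  0.02063723] 0.27249359977358434
[ 463.79883295 -332.70682075  269.79845157] 96.06106455969582 [ 0.73615133 -0.12600278 -1.81214903]
```

View pics/c.png

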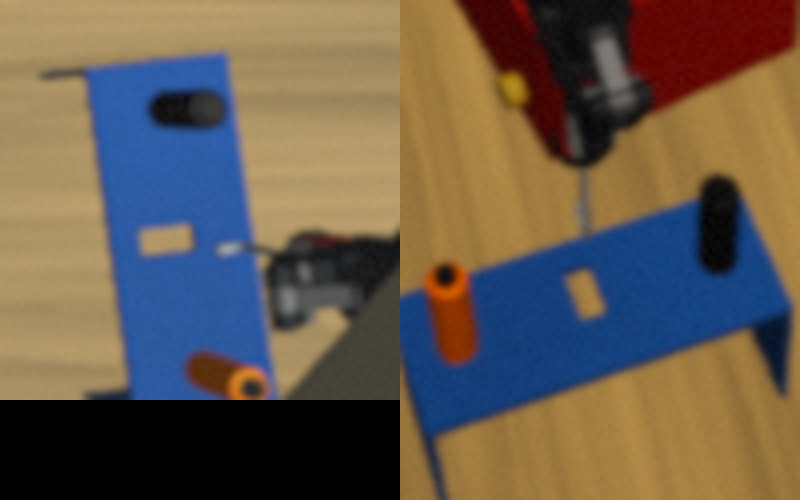

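Run:
```python
from h import *
s=readout.sense();print(s['eef_pos'])
p=s['eef_pos']; o=p+[0,0,19]; a=np.radians(96.1); hx=np.array([np.cos(a),np.sin(a),0])
for n in('top','side'):
    z=np.load(f'pics/{n}2.npz');im=z['im'].astype(int)
    print(n,'shank-60',proj(n,o+[0,0,-60]).round(1),'foot',proj(n,o+[0,0,-118]).round(1),'hook end',proj(n,o+[0,0,-113]+14*hx).round(1), 'mm/px',1/cam(n)[0]*700)
    # slot
    rr,g,b=im[...,0],im[...,1],im[...,2]
    C={'top':(463.5,-330),'side':(461.2,-330.9)}[n]
    f,cx,cy,R,t=cam(n)
    v,u=np.mgrid[:420,:560]; ray=np.stack([(u-cx)/f,(v-cy)/f,np.ones_like(u)],-1)@R; c0=-R.T@t
    k=(100-c0[2])/ray[...,2]; G=c0+ray*k[...,None]
    x,y=G[...,0]-C[0],G[...,1]-C[1]
    m=(np.abs(x)<22)&(np.abs(y)<32)&(rr>b)&(rr>110)
    nn,l,st,ce=cv2.connectedComponentsWithStats(m.astype(np.uint8)); i=1+st[1:,4].argmax()
    q=G[l==i]; print(' slot',q[:,:2].mean(0).round(1),cv2.minAreaRect(q[:,:2].astype(np.float32)),st[i])
    print(im[268:277,430:452,:].sum(-1) if n=='top' else im[288:314,248:262].sum(-1))
```

```text
[ 463.79883295 -332.70682075  269.79845157]
top shank-60 [[450.1 273.7]] foot [[438.5 271.4]] hook end [[432.7 272.4]] mm/px 1.6377267260826798
 slot [ 462.6 -321.1] ((462.5662536621094, -321.1196594238281), (13.648627281188965, 27.967681884765625), 6.2620530128479) [415 266  13   8  80]
[[294 299 296 302 296 290 300 302 301 299 303 302 354 406 433 441 431 434
  436 437 436 418]
 [288 295 302 290 294 297 293 303 307 308 301 296 332 391 425 435 425 432
  431 426 420 386]
 [289 301 296 293 306 325 343 352 359 351 315 288 303 353 395 411 414 423
  421 426 412 339]
 [287 291 294 301 332 396 438 447 436 396 326 261 257 283 307 323 345 370
  393 398 361 294]
 [294 299 295 305 360 430 478 474 440 390 322 269 248 251 261 268 279 285
  304 301 271 208]
 [298 293 288 300 338 389 416 410 382 345 307 294 288 302 324 314 294 244
  203 179 151 127]
 [301 300 299 295 303 323 339 323 315 308 300 296 313 342 385 391 347 256
  153  98  91  80]
 [298 294 293 295 291 291 298 287 299 292 303 296 303 347 402 406 345 241
  134  99  85  84]
 [296 292 294 293 292 290 292 293 299 305 298 302 306 342 390 379 2
[... 1110 characters left out ...]
9 350 358 364 348 328 299 287 298 315 331 348 329]
 [342 347 351 359 352 350 333 307 288 287 322 337 344 342]
 [346 347 353 351 354 352 346 315 289 296 319 339 344 338]
 [344 345 348 358 355 353 355 329 300 284 321 336 348 337]
 [348 338 345 353 362 349 347 311 283 296 315 333 328 328]
 [348 340 341 350 360 353 335 298 263 272 289 311 291 283]
 [347 342 340 344 353 353 326 288 265 257 268 255 251 229]
 [343 331 329 328 326 316 291 267 235 242 221 219 225 224]
 [333 326 312 286 279 271 248 230 226 222 217 216 210 211]
 [302 284 252 236 229 229 216 216 216 211 208 219 213 214]
 [229 224 218 221 206 210 202 209 211 212 204 216 209 214]
 [213 213 198 208 203 207 213 207 211 216 220 214 213 209]]
```

Run:
```python
from h import *
print(shift([539.3,-91.9,270],67))
```

```text
[-1.0051e+01  2.3149e+01 -2.0000e-02  2.9061e+01]
```

Emit:
step_arm(plan="-0.5 1 0 2 20; -1.5 3.4 0 6 20; -3 7 0 11 20; -5 11.5 0 17 20; -7 16 0 22 20; -8.5 19.5 0 26 20; -9.6 22 0 28.5 20; -10.05 23.15 0 29 20; -10.05 23.15 0 29 20; -10.05 23.15 0 29 20")

```text
time_s: 7.0
eef_pos: [539.1, -92.4, 269.3]
ee_rot: [-0.001, 0.199, 0.98, -0.0]
force: [-0.3, -0.4, -0.9]
grip_width: 0.274
```

Run:
```python
from h import *
s=readout.sense();print(s['eef_pos'],s['force'])
im,d=cams.capture('top'); s=readout.sense();print(s['eef_pos'],s['force'],s['dq'].round(3)); print(shift([539.3,-91.9,166.8],67))
p=s['eef_pos'];o=p+[0,0,19.2];a=np.radians(yawy(s['ee_rot'])); hx=np.array([np.cos(a),np.sin(a),0])
print(proj('top',[o-[0,0,118],o-[0,0,113]+14*hx,[547.2,-73.5,85]]).round(1))
cv2.imwrite('pics/d.png',cv2.resize(im[205:265,285:345][...,::-1],(480,480),interpolation=2))
```

```text
[539.11934518 -92.35167861 269.32658826] [-0.33137418 -0.38842729 -0.88833787]
[539.13631338 -92.74702867 269.55517319] [ 0.45425935  0.35107004 -0.57598253] [-0.009 -0.003 -0.005  0.001  0.001  0.003]
[ 0.018  0.084 10.276  0.037]
[[321.6 236.1]
 [315.6 233.5]
 [308.8 232.9]]
```

View pics/d.png

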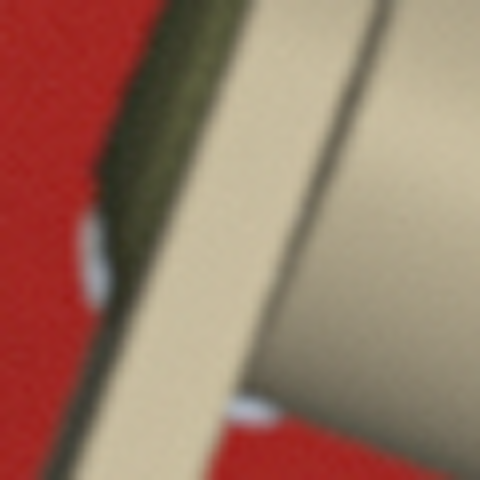

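Emit:
step_arm(plan="0 0.08 1 0 20; 0 0.08 2.8 0 20; 0 0.08 4.6 0 20; 0 0.08 6.2 0 20; 0 0.08 7.5 0 20; 0 0.08 8.5 0 20; 0 0.08 9.2 0 20; 0 0.08 9.8 0 20; 0 0.08 10.27 0 20; 0 0.08 10.27 0 20")

```text
time_s: 8.05
eef_pos: [539.6, -91.3, 167.2]
ee_rot: [-0.0, 0.199, 0.98, 0.0]
force: [-0.0, -0.4, -0.2]
grip_width: 0.269
```

Run:
```python
from h import *
s=readout.sense();print(s['eef_pos'],s['force'],s['wrist_torque'])
im,d=cams.capture('side'); s=readout.sense();print(s['eef_pos'],s['force'],s['wrist_torque'])
cv2.imwrite('pics/e.png',cv2.resize(im[200:275,225:300][...,::-1],(600,600),interpolation=2))
```

```text
[539.64473422 -91.29688904 167.1543561 ] [-0.02400159 -0.42910467 -0.23866489] [0.02656565 0.01425924 0.0004677 ]
[539.8494606  -91.35907381 167.63606302] [ 0.02755624  0.5213424  -0.29237906] [-0.0384675  -0.03332876  0.05776837]
```

View pics/e.png

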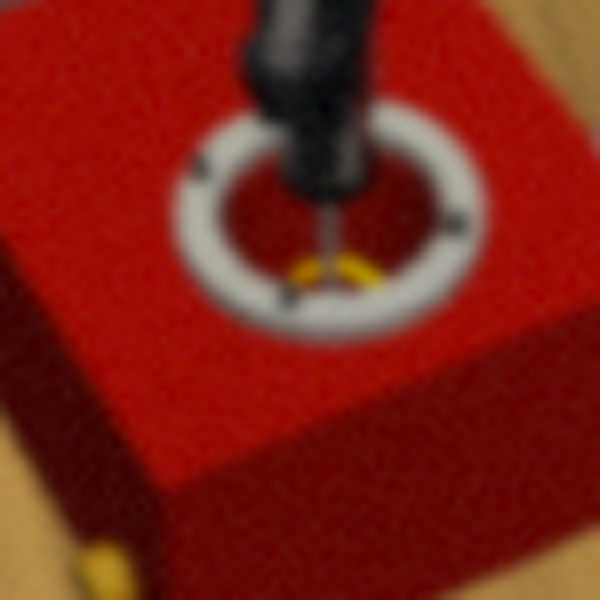

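Emit:
step_arm(plan="0 0.15 0 0 20; 0 0.4 0 0 20; 0 0.65 0 0 20; 0 0.9 0 0 20; 0 1.1 0 0 20; 0 1.25 0 0 20; 0 1.25 0 0 20")

```text
time_s: 8.8
eef_pos: [544.7, -79.6, 167.6]
ee_rot: [-0.0, 0.199, 0.98, -0.0]
force: [-0.7, -0.2, -0.4]
grip_width: 0.276
```

Run:
```python
from h import *
s=readout.sense();print(s['eef_pos'],s['force'],s['wrist_torque'])
```

```text
[544.72482465 -79.62208125 167.57743477] [-0.71369756 -0.22990867 -0.39016468] [-0.00123681 -0.02478326  0.00292934]
```

Emit:
step_arm(plan="0 0 -0.2 0 20; 0 0 -0.4 0 20; 0 0 -0.6 0 20; 0 0 -0.8 0 20; 0 0 -1 0 20; 0 0 -1.15 0 20; 0 0 -1.25 0 20; 0 0 -1.25 0 20")

```text
time_s: 9.6
eef_pos: [544.5, -79.9, 180.0]
ee_rot: [-0.0, 0.199, 0.98, -0.0]
force: [-0.7, -0.7, -1.6]
grip_width: 0.272
```

Run:
```python
from h import *
s=readout.sense();print(s['eef_pos'],s['force'],s['wrist_torque'])
im,d=cams.capture('side'); s=readout.sense();print(s['eef_pos'],s['force'],s['wrist_torque'])
cv2.imwrite('pics/f.png',cv2.resize(im[212:247,250:285][...,::-1],(600,600),interpolation=2))
```

```text
[544.54005594 -79.89636052 179.95139279] [-0.70240502 -0.67710343 -1.62687711] [-0.19720484  0.09442124 -0.06976488]
[544.56697414 -79.83351794 179.92384132] [ 1.10730904 -0.3772878  -2.22722426] [-0.17235982 -0.00505302  0.0743594 ]
```

View pics/f.png

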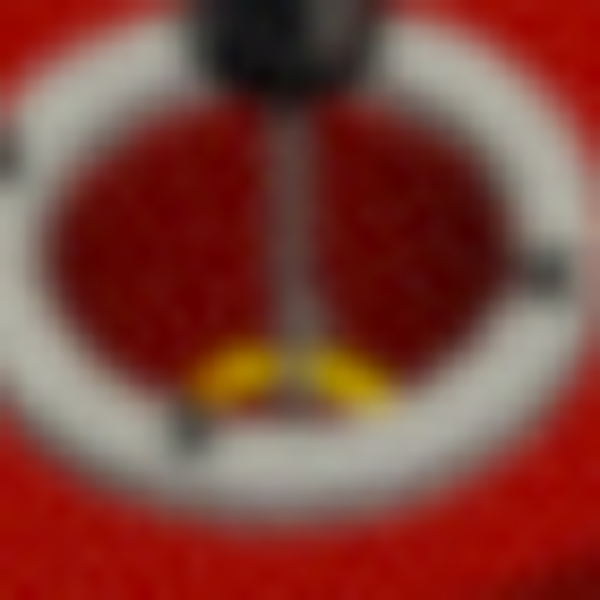

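Emit:
step_arm(plan="0 -0.15 -0.07 0 20; 0 -0.35 -0.13 0 20; 0 -0.55 -0.2 0 20; 0 -0.75 -0.25 0 20; 0 -0.95 -0.28 0 20; 0 -1.15 -0.31 0 20; 0 -1.3 -0.33 0 20; 0 -1.4 -0.35 0 20; 0 -1.4 -0.35 0 20")

```text
time_s: 10.55
eef_pos: [539.1, -92.8, 183.5]
ee_rot: [-0.0, 0.199, 0.98, -0.0]
force: [-0.7, -0.2, -1.9]
grip_width: 0.274
```

Run:
```python
from h import *
s=readout.sense();print(s['eef_pos'],s['force'],s['wrist_torque'])
```

```text
[539.09131935 -92.77879988 183.51913778] [-0.71726061 -0.23804869 -1.89037422] [0.01816096 0.19122359 0.065845  ]
```

Emit:
step_arm(plan="0 0 -0.05 0 20; 0 0 -0.1 0 20; 0 0 -0.15 0 20; 0 0 -0.2 0 20; 0 0 -0.25 0 20; 0 0 -0.3 0 20; 0 0 -0.35 0 20; 0 0 -0.4 0 20")

```text
time_s: 11.35
eef_pos: [539.2, -92.7, 187.6]
ee_rot: [-0.0, 0.199, 0.98, 0.0]
force: [-0.6, -0.4, -8.7]
grip_width: 0.266
```

Run:
```python
from h import *
s=readout.sense();print(s['eef_pos'],s['force'],s['wrist_torque'])
```

```text
[539.18805487 -92.65293124 187.61903798] [-0.59372226 -0.41896739 -8.66102071] [-0.07048678  0.06516885  0.02590427]
```

Emit:
step_arm(plan="0 0 -0.08 0 20; 0 0 -0.16 0 20; 0 0 -0.24 0 20; 0 0 -0.32 0 20; 0 0 -0.4 0 20; 0 0 -0.48 0 20; 0 0 -0.56 0 20; 0 0 -0.64 0 20")

```text
time_s: 12.15
eef_pos: [539.2, -92.7, 194.1]
ee_rot: [-0.0, 0.199, 0.98, 0.0]
force: [-0.1, 0.4, -8.9]
grip_width: 0.27
```

Run:
```python
from h import *
s=readout.sense();print(s['eef_pos'],s['force'],s['wrist_torque'])
```

```text
[539.20175384 -92.69219235 194.05717031] [-0.13688127  0.38259189 -8.89499568] [-0.09079466  0.04970023  0.00859553]
```

Emit:
step_arm(plan="0 0 -0.1 0 20; 0 0 -0.25 0 20; 0 0 -0.4 0 20; 0 0 -0.55 0 20; 0 0 -0.7 0 20; 0 0 -0.85 0 20; 0 0 -1 0 20; 0 0 -1.15 0 20; 0 0 -1.3 0 20; 0 0 -1.45 0 20")

```text
time_s: 13.15
eef_pos: [539.2, -92.7, 208.6]
ee_rot: [-0.0, 0.199, 0.98, 0.0]
force: [0.8, -0.1, -10.2]
grip_width: 0.274
```

Emit:
step_arm(plan="0 0 -0.15 0 20; 0 0 -0.3 0 20; 0 0 -0.45 0 20; 0 0 -0.6 0 20; 0 0 -0.75 0 20; 0 0 -0.9 0 20; 0 0 -1.05 0 20; 0 0 -1.2 0 20; 0 0 -1.35 0 20; 0 0 -1.5 0 20")

```text
time_s: 14.15
eef_pos: [539.5, -92.8, 224.3]
ee_rot: [0.001, 0.199, 0.98, -0.0]
force: [-0.5, -0.2, -3.6]
grip_width: 0.269
```

Emit:
step_arm(plan="0 0 -0.15 0 20; 0 0 -0.3 0 20; 0 0 -0.45 0 20; 0 0 -0.6 0 20; 0 0 -0.75 0 20; 0 0 -0.9 0 20; 0 0 -0.9 0 20; 0 0 -0.9 0 20")

```text
time_s: 14.95
eef_pos: [539.2, -92.7, 232.5]
ee_rot: [-0.0, 0.199, 0.98, 0.0]
force: [0.2, 0.1, -2.9]
grip_width: 0.268
```

Run:
```python
from h import *
s=readout.sense();print(s['eef_pos'],s['force'],s['wrist_torque'])
```

```text
[539.21360021 -92.68189206 232.47249678] [ 0.21355601  0.0820436  -2.86593503] [-0.00929687  0.01474711  0.02090538]
```

Emit:
step_arm(plan="0 0 -0.3 0 20; 0 0 -0.9 0 20; 0 0 -1.7 0 20; 0 0 -2.6 0 20; 0 0 -3.5 0 20; 0 0 -4.4 0 20; 0 0 -5.3 0 20; 0 0 -6.2 0 20; 0 0 -7.1 0 20; 0 0 -7.9 0 20")

```text
time_s: 15.95
eef_pos: [539.2, -92.7, 312.3]
ee_rot: [0.0, 0.199, 0.98, -0.0]
force: [-0.8, -0.3, -3.8]
grip_width: 0.268
```

Emit:
step_arm(plan="0 0 -0.6 0 20; 0 0 -1.1 0 20; 0 0 -1.5 0 20; 0 0 -1.7 0 20; 0 0 -1.7 0 20; 0 0 -1.7 0 20")

```text
time_s: 16.55
eef_pos: [539.2, -92.7, 328.2]
ee_rot: [-0.0, 0.199, 0.98, 0.0]
force: [-0.4, -0.5, -2.4]
grip_width: 0.268
```

Run:
```python
from h import *
s=readout.sense();print(s['eef_pos'],s['force'],s['wrist_torque'],yawy(s['ee_rot']))
im,d=cams.capture('side'); W=world('side',d)
r,g,b=np.moveaxis(im.astype(int),-1,0); 
m=(d>0)&(np.hypot(W[...,0]-541,W[...,1]+87)<38)&(W[...,2]>138)&(W[...,2]<190); print(np.percentile(W[m],[1,50,99],axis=0).round(1),m.sum())
cv2.imwrite('pics/g.png',cv2.resize(im[150:280,200:330][...,::-1],(600,600),interpolation=2))
print(shift([484,321.6,s['eef_pos'][2]],67))
```

```text
[539.16362958 -92.66891912 328.22823536] [-0.39169352 -0.45794896 -2.36896731] [-0.0073306   0.02272536  0.02808993] 67.06073254012735
[[ 511.7 -117.3  153.5]
 [ 535.5 -111.   170.6]
 [ 570.   -84.4  189.5]] 255
[ 2.1224e+01  3.6002e+01 -3.0000e-03  6.3000e-02]
```

View pics/g.png

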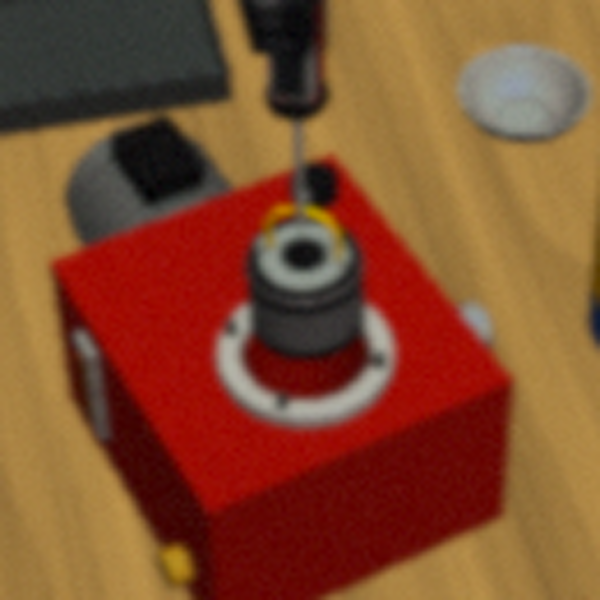

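Emit:
step_arm(plan="0.15 0.26 0 0 20; 0.51 0.86 0 0 20; 1.07 1.81 0 0 20; 1.83 3.1 0 0 20; 2.74 4.65 0 0 20; 3.76 6.37 0 0 20; 4.77 8.1 0 0 20; 5.79 9.82 0 0 20; 6.81 11.54 0 0 20; 7.82 13.27 0 0 20")

```text
time_s: 17.6
eef_pos: [518.3, 62.0, 328.7]
ee_rot: [0.0, 0.198, 0.98, 0.0]
force: [0.6, 0.2, -3.2]
grip_width: 0.27
```

Emit:
step_arm(plan="1.02 1.72 0 0 20; 2.03 3.45 0 0 20; 3.05 5.17 0 0 20; 4.06 6.89 0 0 20; 5.08 8.62 0 0 20; 6.1 10.34 0 0 20; 7.11 12.06 0 0 20; 8.13 13.78 0 0 20; 9.14 15.5 0 0 20; 10.16 17.23 0 0 20")

```text
time_s: 18.6
eef_pos: [491.5, 260.1, 328.6]
ee_rot: [-0.0, 0.198, 0.98, 0.0]
force: [-0.5, -0.0, -3.8]
grip_width: 0.269
```

Emit:
step_arm(plan="0.91 1.55 0 0 20; 1.73 2.93 0 0 20; 2.34 3.96 0 0 20; 2.74 4.65 0 0 20; 3 5.08 0 0 20; 3.15 5.34 0 0 20; 3.25 5.5 0 0 20; 3.25 5.5 0 0 20; 3.25 5.5 0 0 20; 3.25 5.5 0 0 20")

```text
time_s: 19.6
eef_pos: [484.1, 321.3, 328.5]
ee_rot: [0.0, 0.199, 0.98, -0.0]
force: [-0.7, -0.2, -3.0]
grip_width: 0.27
```

Run:
```python
from h import *
s=readout.sense();print(s['eef_pos'],s['force'],s['wrist_torque'],yawy(s['ee_rot']),s['joints'])
im,d=cams.capture('side'); W=world('side',d)
m=(d>0)&(np.hypot(W[...,0]-486,W[...,1]-328)<50)&(W[...,2]>100)&(W[...,2]<205); print(np.percentile(W[m],[1,50,99],axis=0).round(1),m.sum())
```

```text
[484.13238425 321.31794568 328.54440902] [-0.66635472 -0.20830078 -3.02440324] [ 0.0167207  0.0067393 -0.0092686] 67.03539913591423 [ 3.84459942e-01  3.98913162e-01  1.12892846e+00 -6.23264706e-05
  1.61367270e+00 -7.85531162e-01]
[[457.6 295.3 154.2]
 [484.7 308.4 192. ]
 [514.6 349.6 203.7]] 429
```

Emit:
step_arm(plan="0 0 0.3 0 20; 0 0 0.9 0 20; 0 0 1.8 0 20; 0 0 2.8 0 20; 0 0 3.8 0 20; 0 0 4.8 0 20; 0 0 5.8 0 20; 0 0 6.8 0 20; 0 0 7.7 0 20; 0 0 8.5 0 20")

```text
time_s: 20.65
eef_pos: [484.0, 321.6, 242.6]
ee_rot: [-0.0, 0.199, 0.98, -0.0]
force: [-0.7, -0.6, -4.0]
grip_width: 0.274
```

Emit:
step_arm(plan="0 0 0.8 0 20; 0 0 1.6 0 20; 0 0 2.3 0 20; 0 0 2.9 0 20; 0 0 3.4 0 20; 0 0 3.8 0 20; 0 0 4.1 0 20; 0 0 4.3 0 20; 0 0 4.5 0 20; 0 0 4.6 0 20")

```text
time_s: 21.65
eef_pos: [484.0, 321.6, 197.4]
ee_rot: [0.0, 0.199, 0.98, -0.0]
force: [-0.5, 0.3, -3.5]
grip_width: 0.27
```

Run:
```python
from h import *
s=readout.sense();print(s['eef_pos'],s['force'],s['wrist_torque'])
```

```text
[484.042046   321.58719477 197.43019547] [-0.50676985  0.33968968 -3.51664339] [0.00500747 0.02336072 0.01686087]
```

Emit:
step_arm(plan="0 0 0.15 0 20; 0 0 0.3 0 20; 0 0 0.45 0 20; 0 0 0.6 0 20; 0 0 0.75 0 20; 0 0 0.9 0 20; 0 0 1 0 20; 0 0 1.1 0 20; 0 0 1.2 0 20; 0 0 1.25 0 20")

```text
time_s: 22.65
eef_pos: [484.0, 321.6, 184.9]
ee_rot: [-0.0, 0.199, 0.98, -0.0]
force: [0.6, 0.1, -3.1]
grip_width: 0.27
```

Emit:
step_arm(plan="0 0 0.06 0 20; 0 0 0.12 0 20; 0 0 0.18 0 20; 0 0 0.24 0 20; 0 0 0.3 0 20; 0 0 0.36 0 20; 0 0 0.42 0 20; 0 0 0.48 0 20; 0 0 0.54 0 20; 0 0 0.6 0 20")

```text
time_s: 23.65
eef_pos: [484.3, 321.6, 179.3]
ee_rot: [0.0, 0.199, 0.98, 0.0]
force: [0.1, 0.2, -1.0]
grip_width: 0.275
```

Run:
```python
from h import *
s=readout.sense();print(s['eef_pos'],s['force'],s['wrist_torque'])
im,d=cams.capture('side'); W=world('side',d)
m=(d>0)&(np.hypot(W[...,0]-486,W[...,1]-328)<50)&(W[...,2]>32)&(W[...,2]<70); print(np.percentile(W[m],[1,50,99],axis=0).round(1),m.sum())
cv2.imwrite('pics/i.png',cv2.resize(im[115:185,185:255][...,::-1],(600,600),interpolation=2))
```

```text
[484.26796476 321.62958426 179.28561039] [ 0.10793558  0.17263849 -1.01239586] [-0.0778298  -0.02137217  0.02591628]
[[458.6 296.1  33.2]
 [485.9 316.5  50.5]
 [514.8 354.3  66.4]] 257
```

View pics/i.png

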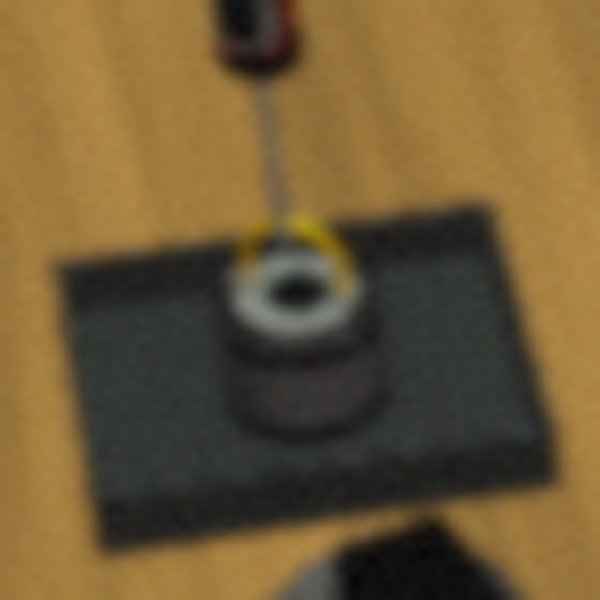

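Emit:
step_arm(plan="0 0 0.15 0 20; 0 0 0.3 0 20; 0 0 0.45 0 20; 0 0 0.6 0 20; 0 0 0.75 0 20; 0 0 0.9 0 20; 0 0 1.05 0 20; 0 0 1.13 0 20; 0 0 1.13 0 20; 0 0 1.13 0 20")

```text
time_s: 24.7
eef_pos: [484.1, 321.6, 167.7]
ee_rot: [0.0, 0.199, 0.98, 0.0]
force: [-0.1, 0.2, -0.3]
grip_width: 0.271
```

Run:
```python
from h import *
s=readout.sense();print(s['eef_pos'],s['force'],s['wrist_torque'])
im,d=cams.capture('side')
cv2.imwrite('pics/j.png',cv2.resize(im[130:165,200:235][...,::-1],(500,500),interpolation=2))
```

```text
[484.05796063 321.58923837 167.73079347] [-0.08217431  0.24617755 -0.27996947] [ 0.04177195  0.00812699 -0.02709781]
```

View pics/j.png

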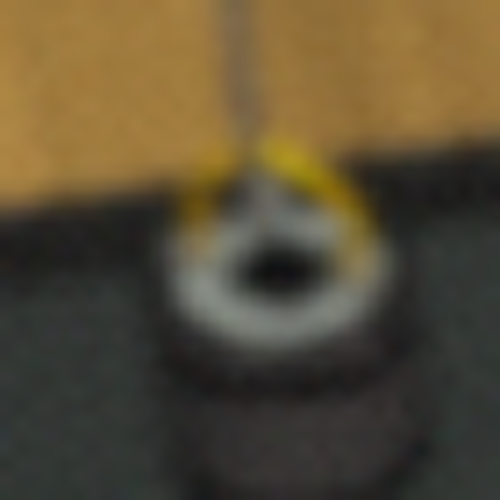

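Emit:
step_arm(plan="0 -0.15 0 0 20; 0 -0.35 0 0 20; 0 -0.55 0 0 20; 0 -0.75 0 0 20; 0 -0.95 0 0 20; 0 -1.15 0 0 20; 0 -1.35 0 0 20; 0 -1.55 0 0 20; 0 -1.7 0 0 20; 0 -1.7 0 0 20")

```text
time_s: 25.75
eef_pos: [477.3, 305.8, 167.7]
ee_rot: [-0.0, 0.199, 0.98, -0.0]
force: [-0.5, -0.1, -1.4]
grip_width: 0.273
```

Run:
```python
from h import *
s=readout.sense();print(s['eef_pos'],s['force'],s['wrist_torque'])
im,d=cams.capture('side')
cv2.imwrite('pics/k.png',cv2.resize(im[130:165,200:235][...,::-1],(500,500),interpolation=2))
```

```text
[477.3449306  305.77623612 167.72695091] [-0.54077843 -0.0671022  -1.36517197] [0.02862876 0.03207227 0.02824631]
```

View pics/k.png

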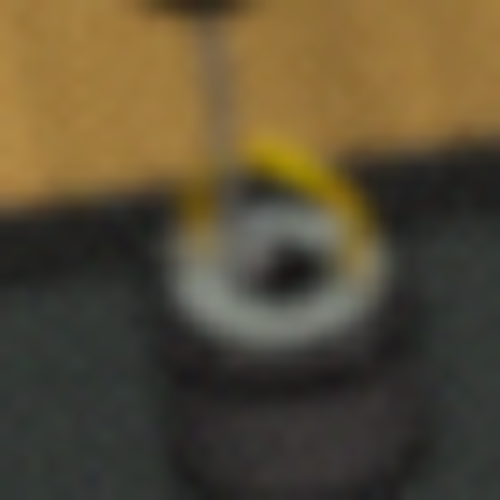

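Emit:
step_arm(plan="0 0 -0.15 0 20; 0 0 -0.35 0 20; 0 0 -0.55 0 20; 0 0 -0.8 0 20; 0 0 -1.05 0 20; 0 0 -1.3 0 20; 0 0 -1.55 0 20; 0 0 -1.8 0 20; 0 0 -2.1 0 20; 0 0 -2.4 0 20")

```text
time_s: 26.8
eef_pos: [477.4, 305.9, 192.0]
ee_rot: [0.0, 0.199, 0.98, -0.0]
force: [-0.1, 0.0, -0.9]
grip_width: 0.27
```

Emit:
step_arm(plan="0 0 -0.5 0 20; 0 0 -1.5 0 20; 0 0 -3 0 20; 0 0 -4.5 0 20; 0 0 -6 0 20; 0 0 -7.2 0 20; 0 0 -8 0 20; 0 0 -8.3 0 20; 0 0 -8.3 0 20")

```text
time_s: 27.7
eef_pos: [477.4, 305.9, 274.7]
ee_rot: [-0.0, 0.199, 0.98, -0.0]
force: [0.9, 0.4, -1.4]
grip_width: 0.268
```

Run:
```python
from h import *
s=readout.sense();print(s['eef_pos'],s['force'],s['wrist_torque'],yawy(s['ee_rot']))
im,d=cams.capture('side'); W=world('side',d)
m=(d>0)&(np.hypot(W[...,0]-486,W[...,1]-328)<50)&(W[...,2]>32)&(W[...,2]<100); print(np.percentile(W[m],[1,50,99],axis=0).round(1),m.sum())
print(shift([463.7,-329.5,275],96.1))
```

```text
[477.39410948 305.93246247 274.72735667] [ 0.91036347  0.44832893 -1.39646905] [ 0.02490901 -0.05142891  0.04694578] 67.06193116626562
[[458.9 296.1  32.8]
 [486.3 318.4  50.8]
 [515.2 352.9  84. ]] 278
[-23.512 -59.045  -0.072 -29.038]
```

Emit:
step_arm(plan="-0.4 -1 -0.5 -2 20; -1.2 -3 -1 -5 20; -2.4 -6 -1 -8 20; -3.8 -9.5 -1 -11 20; -5.2 -13 -1 -14 20; -6.6 -16.5 -1 -17 20; -8 -20 -1 -20 20; -9.4 -23.5 -1 -23 20; -10.8 -27 -1 -26 20; -12.2 -30.5 -1 -29 20")

```text
time_s: 28.75
eef_pos: [470.4, -23.9, 284.2]
ee_rot: [-0.0, -0.054, 0.999, 0.0]
force: [0.6, -0.6, -2.0]
grip_width: 0.272
```

Run:
```python
from h import *
s=readout.sense();print(s['eef_pos'],s['force'],yawy(s['ee_rot']));print(shift([463.8,-330.3,285],96.1))
```

```text
[470.405488   -23.9224634  284.20761961] [ 0.6003561  -0.62357422 -2.00971312] 96.18408014728308
[  3.957 -30.388  -0.079   0.084]
```

Emit:
step_arm(plan="0.5 -3.8 0 0.08 20; 1 -7.6 0 0.08 20; 1.5 -11.4 0 0.08 20; 2 -15.2 0 0.08 20; 2.5 -19 0 0.08 20; 3 -22.8 0 0.08 20; 3.4 -26 0 0.08 20; 3.75 -28.6 0 0.08 20; 3.95 -30.2 0 0.08 20; 3.95 -30.2 0 0.08 20")

```text
time_s: 29.75
eef_pos: [463.1, -328.2, 283.8]
ee_rot: [-0.0, -0.051, 0.999, 0.0]
force: [0.3, 0.4, -1.2]
grip_width: 0.273
```

Emit:
step_arm(plan="0 0 0.5 0 20; 0 0 1.5 0 20; 0 0 1.5 0 20")

```text
time_s: 30.05
eef_pos: [463.3, -325.6, 268.1]
ee_rot: [-0.001, -0.053, 0.999, 0.001]
force: [0.0, 0.6, -1.2]
grip_width: 0.271
```

Run:
```python
from h import *
ims={n:cams.capture(n)[0] for n in('top','side')}
s=readout.sense();print(s['eef_pos'],s['force'],yawy(s['ee_rot']));print(shift([463.8,-330.3,s['eef_pos'][2]],96.1))
p=s['eef_pos']; o=p+[0,0,19]; a=np.radians(96.1); hx=np.array([np.cos(a),np.sin(a),0])
for n in ims: print(n,'shank-60',proj(n,o+[0,0,-60]).round(1),'foot',proj(n,o+[0,0,-118]).round(1),'hook end',proj(n,o+[0,0,-113]+14*hx).round(1))
c=np.zeros((500,800,3),np.uint8)
t=ims['top'][...,::-1];s=ims['side'][...,::-1]
c[:400,:400]=cv2.resize(t[235:300,400:465],(400,400),interpolation=2);c[:,400:]=cv2.resize(s[265:335,228:284],(400,500),interpolation=2)
cv2.imwrite('pics/l.png',c)
```

```text
[ 463.55020331 -326.2555675   269.51663817] [ 0.7364274   0.28821209 -0.92057951] 96.02886700703999
[ 0.018 -0.405 -0.    -0.071]
top shank-60 [[446.7 273.8]] foot [[435.3 271.5]] hook end [[429.5 272.5]]
side shank-60 [[255.5 289.8]] foot [[256.5 306.1]] hook end [[254.2 299. ]]
```

View pics/l.png

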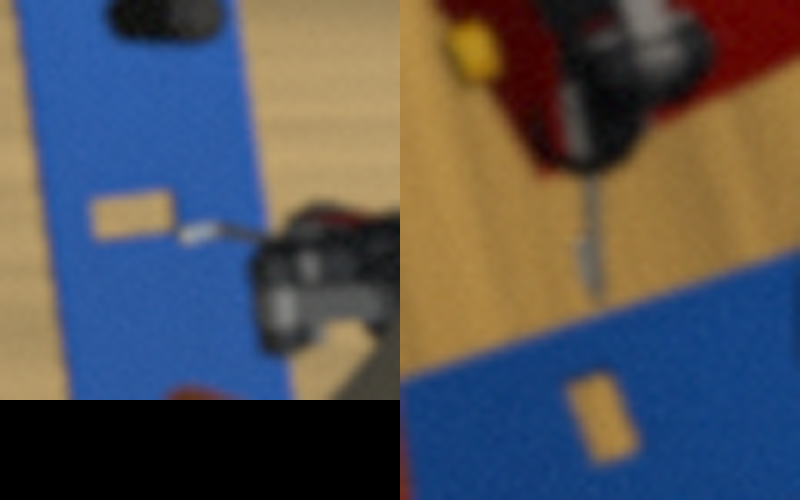

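Emit:
step_arm(plan="0 -0.2 0 0 20; 0 -0.4 0 0 20; 0 -0.4 0 0 20; 0 -0.4 1 0 20; 0 -0.4 2.5 0 20; 0 -0.4 4 0 20; 0 -0.4 5 0 20; 0 -0.4 5.5 0 20; 0 -0.4 5.5 0 20; 0 -0.4 5.5 0 20")

```text
time_s: 31.15
eef_pos: [464.0, -331.1, 215.2]
ee_rot: [0.0, -0.052, 0.999, -0.0]
force: [-0.4, 0.0, -0.7]
grip_width: 0.269
```

Run:
```python
from h import *
s=readout.sense();print(s['eef_pos'],s['force'],yawy(s['ee_rot']));print(shift([463.8,-330.3,117],96.1))
```

```text
[ 464.04167079 -331.11782933  215.19861273] [-0.37775026  0.00402224 -0.69020565] 95.98220691537993
[ 0.016  0.084  9.82  -0.118]
```

Aligned; descend slowly into the slot.

Emit:
step_arm(plan="0 0.08 0.5 0 20; 0 0.08 1.2 0 20; 0 0.08 2 0 20; 0 0.08 2.7 0 20; 0 0.08 3.2 0 20; 0 0.08 3.2 0 20")

```text
time_s: 31.75
eef_pos: [463.6, -329.9, 181.8]
ee_rot: [-0.001, -0.052, 0.999, 0.001]
force: [0.6, 1.1, -1.6]
grip_width: 0.272
```

Emit:
step_arm(plan="0 0 0.6 0 20; 0 0 1.4 0 20; 0 0 2.4 0 20; 0 0 3.4 0 20; 0 0 4.4 0 20; 0 0 5.2 0 20; 0 0 5.8 0 20; 0 0 6.2 0 20; 0 0 6.4 0 20; 0 0 6.4 0 20")

```text
time_s: 32.75
eef_pos: [463.8, -330.2, 118.6]
ee_rot: [-0.0, -0.052, 0.999, 0.0]
force: [-0.7, 0.2, -0.9]
grip_width: 0.273
```

Run:
```python
from h import *
s=readout.sense();print(s['eef_pos'],s['force'],s['wrist_torque'],yawy(s['ee_rot']))
```

```text
[ 463.81943899 -330.16562231  118.64112552] [-0.67533019  0.15741783 -0.89799984] [ 0.02459723 -0.01985037  0.02160619] 95.98174597902914
```

Feel for the seat in 0.5 mm steps.

Emit:
step_arm(plan="0 0 0.05 0 20; 0 0 0.1 0 20; 0 0 0.15 0 20; 0 0 0.2 0 20; 0 0 0.25 0 20; 0 0 0.25 0 20")

```text
time_s: 33.35
eef_pos: [463.8, -330.1, 116.1]
ee_rot: [-0.0, -0.052, 0.999, 0.0]
force: [0.0, 0.0, 0.3]
grip_width: 0.267
```

Run:
```python
from h import *
s=readout.sense();print(s['eef_pos'],s['force'],s['wrist_torque'],yawy(s['ee_rot']))
```

```text
[ 463.78901138 -330.13536018  116.12376347] [0.02214364 0.0032451  0.27203478] [ 0.03177691 -0.01290316 -0.01934287] 95.98128026688194
```

Emit:
step_arm(plan="0 0 0.03 0 20; 0 0 0.06 0 20; 0 0 0.06 0 20; 0 0 0.06 0 40; 0 0 0.06 0 60; 0 0 0.06 0 60; 0 0 0.06 0 60; 0 0 0.06 0 60; 0 0 0.06 0 60")

```text
time_s: 34.25
eef_pos: [463.8, -330.2, 115.6]
ee_rot: [-0.0, -0.052, 0.999, 0.0]
force: [0.1, 0.4, -0.5]
grip_width: 0.601
```

Emit:
step_arm(plan="0 0 -0.3 0 60; 0 0 -1 0 60; 0 0 -2.5 0 60; 0 0 -4.5 0 60; 0 0 -6.5 0 60; 0 0 -8.5 0 60; 0 0 -11 0 60; 0 0 -13.5 0 60; 0 0 -15 0 60; 0 0 -15 0 60")

```text
time_s: 35.25
eef_pos: [464.3, -330.6, 268.2]
ee_rot: [0.002, -0.052, 0.999, -0.002]
force: [0.1, -0.2, -0.0]
grip_width: 0.595
```

Emit:
step_arm(plan="0.5 1.5 -1 0 60; 1 4 -1 0 60; 1.5 7 -1 0 60; 3 10 -1 0 60; 4.5 13 -1 0 60; 6 16 -1 0 60; 7 18.5 -1 0 60; 7.5 20 -1 0 60; 7.5 20 -1 0 60")

```text
time_s: 36.15
eef_pos: [368.0, -138.0, 275.6]
ee_rot: [0.0, -0.053, 0.999, -0.0]
force: [0.2, -0.3, 0.1]
grip_width: 0.602
```

Run:
```python
from h import *
s=readout.sense();print(s['eef_pos'],s['force'],s['wrist_torque'])
for n in('top','side'):
    im,d=cams.capture(n); W=world(n,d); save(n+'9',im)
    X,Y,Z=np.moveaxis(W,-1,0)
    m=(d>0)&(np.hypot(X-463,Y+330)<30)&(Z>174)&(Z<195); p=W[m]; print(n,'cap',p.mean(0).round(1) if m.sum() else None,m.sum(),p[:,2].max() if m.sum() else 0)
    m=(d>0)&(np.hypot(X-487,Y-328)<60)&(Z>32)&(Z<60); print(' elt',np.percentile(W[m],[1,50,99],axis=0).round(1),m.sum())
    for k in ['cover','spray_can','nut_dish','element','pick']:
        for r in spotter.regions_of(n,k)[:1]:
            q=W[r['pixels']&(d>0)]; print(' ',k,round(r['conf'],2),np.median(q,0).round())
t=cv2.imread('pics/top9.png');s=cv2.imread('pics/side9.png')
c=np.zeros((500,800,3),np.uint8)
c[:300,:400]=cv2.resize(t,(400,300)); c[300:,:200]=cv2.resize(s[130:175,195:240],(200,200),interpolation=2);c[300:,200:400]=cv2.resize(t[240:285,120:165],(200,200),interpolation=2)
c[:,400:]=cv2.resize(s[130:410,168:392],(400,500),interpolation=2)
cv2.imwrite('pics/m.png',c)
```

```text
[ 368.02633436 -138.02229371  275.56876678] [ 0.1712342  -0.26939903  0.12353528] [-0.01921824  0.02683845  0.02806763]
top cap [ 464.4 -330.9  179.2] 103 183.4276971328798
 elt [[459.7 298.1  33.4]
 [488.7 322.7  50.5]
 [517.2 356.5  57. ]] 540
  cover 0.97 [ 774. -135.   12.]
  spray_can 0.59 [753. -11. 187.]
  nut_dish 0.77 [759. 189.  15.]
  element 0.63 [489. 321.  50.]
  pick 0.86 [ 465. -322.  166.]
side cap [ 461.8 -332.7  179.4] 95 182.9771940036116
 elt [[458.6 296.9  33.2]
 [485.8 315.4  50. ]
 [515.3 357.1  57.6]] 248
  cover 0.93 [ 772. -141.   12.]
  spray_can 0.79 [757. -34. 126.]
  nut_dish 0.73 [ 461. -341.  152.]
  element 0.75 [485. 310.  47.]
  pick 0.82 [ 461. -341.  155.]
```

View pics/m.png

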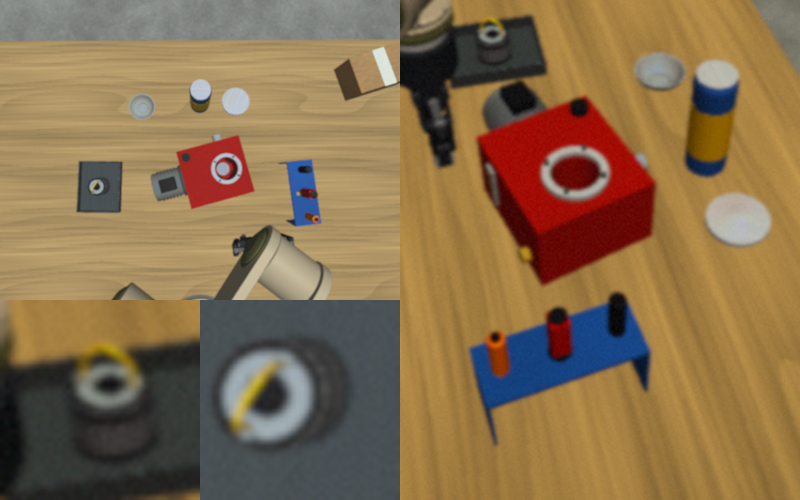

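The final picture shows the element standing upright in the pan, the pick upright in its slot (top view, about 307, 194), the bowl empty and the bystanders where they were. I'm handing the job in.

Run:
```python
from h import *
print(workorder.finish_job(), readout.sense()['time_s'])
```

```text
the job is handed in; nothing more can be done
the job is handed in; nothing more can be done
```

The job is done and handed in at about 37 s of the 72 s allowed; no verdict was reported. I took the pick from the rack and hooked the bail by feel. I drew the element out slowly and stood it in the drain pan. Then I unhooked it and put the pick back in its slot.

**Forces:** the highest reading while drawing the element out was about 10 N, against the bail's 25 N limit. It dropped to about 3 N once the element hung free. Forces were read only at the end of each move, so a short peak between readings would not show.

**Last checks:**
- **Element:** it stands upright, near the middle of the pan, with its top about 50 mm above the bench, as expected.
- **Pick:** its cap is back at its starting position and height to within about 2 mm. The gripper is open and clear of everything.
- **Bystanders:** the top camera's cover, spray can and nut dish positions match the start to within 2 mm.

**Disagreements:**
- The two cameras differ by about 2 mm. The top one agreed with the arm, so I followed it.
- In the last side view the network mistook the pick for the nut dish. The picture itself shows the dish in its place.

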